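# Put the dry brushes and paint tools away in the caddy

## Robot

A 6-joint arm with a two-finger parallel gripper is mounted at the origin on the work surface. World frame = base frame: x ahead of the robot, y to its left, z up, the work surface at z = 0. Lengths are in m, angles in degrees, forces in N, time in s.
With the tool pointing down it reaches from about 0.325 to 0.775 m from the base axis. Payload 5.5 kg.
Tool frame: the origin (TCP) lies at the centre of the arm's flange, where the gripper is bolted on; the fingertips stand 182 mm ahead of it and the grasp point (between the pads) lies 163 mm ahead of it; z points along the fingers, y is the line along which they close (so a half turn about z gives the same grasp; the last joint's range is limited). The gripper opens to 88 mm and grips with 3 to 60 N. Pads are 20 mm wide; open, the fingers measure 115 mm over their backs; the gripper's body (75 mm by 178 mm) begins 61 mm behind the grasp point.
Start: joints at [-73.493, 5.22, 70.514, -0, 104.267, -3.249], TCP at [0.203, -0.565, 0.405] pointing down, gripper open.
Joint ranges: [-164.24, 164.24], [-49.07, 125.15], [9.68, 141.18], [-86.29, 266.29], [3.28, 154.24], [-151.56, 151.56]. Speed limits (degrees/s): [147.25, 147.25, 172.46, 180, 180, 180].

## Interface

Orientations are given as [roll, pitch, yaw] about the fixed x, y, z axes, in that order (R = Rz(yaw) Ry(pitch) Rx(roll)).
In Python, from station import r gives the robot as it stands. The module is installed in compiled form; this text tells all that it offers. Calls block until the motion is done:
- r.reach(position, orientation): joint-space move of the TCP to a pose.
- r.servo_line(position, rotation=None, speed=0.15): straight line of the TCP; rotation=None keeps the orientation; speed is the mean speed in m/s.
- r.move_joints(angles): joint-space move.
- r.let_go() and r.grab(squeeze=None): open the fingers fully, or close them until they stop; squeeze is the grip in N (None keeps the last).
- r.wait(seconds).
- r.inverse_kinematics(position, orientation): joint angles nearest the present ones, or None.
- r.sense(): the state.
- r.snapshot(name): name is "scene" or "top" or "wrist"; returns a dict with "frame" (384x512x3 uint8, red, green, blue), "fx", "fy", "cx", "cy" (pixels), "dist_coeffs" ([k1, k2, p1, p2, k3] as OpenCV has them; the pictures are not rectified), "R" (3x3) and "t" (3): a world point X has camera coordinates R X + t. Camera axes: x right, y down, z forward; pixel columns grow to the right and rows downward; lengths in m; the calibration is good to about 2 mm. A picture is of the moment at which its call begins. There is no depth.
A pose or a line that the arm cannot do raises r.IKError and nothing moves.
- r.hand_in(): hands the job in; it is judged then, once.
The state is a dict: "clock": time; "joints": joint angles; "joint_vel": joint speeds; "joint_torque": joint torques, N m; "tcp_pos": TCP position; "orientation": TCP orientation; "contact_force": force on the tool from outside, world axes, zero at the start; "torque": the same for the moment, N m; "opening": finger opening in m; "gripper_force": force on a finger pad.
Only numpy, scipy, OpenCV 4.12 (cv2) and the standard library are available. Lean on these libraries where they do the work, as an engineer would, in place of code of your own. Each camera call takes 0.05 s, during which the arm holds its last target. There are 200 camera calls.

## Task

The washed painting tools are dry. Draw every brush straight up out of the light stand, so that the stand does not tip or get dragged along, and stand the brushes bristles up in the caddy's brush slots; when they are all out, set the empty stand upright in the white rinse tray. Also lift the roller and the scraper up and off their hooks and stand them handle up in the caddy's bays, the roller in the wide one and the scraper in the narrow one, and leave the paint tins and the birdhouse alone.

Things in the scene. Friction and masses are not known exactly. Their poses are not given: they have to be found in the camera images.
- stand: Light free-standing plywood brush stand (about 150 g, easily tipped), 220 mm long (its x), 48 deep (y), 80 tall. Origin: centre of underside. Base 6 mm thick; two tiers with five 16 mm square holes at x = -84, -42, 0, 42, 84 mm, y = 0: lower tier z = 18 to 24, upper z = 70 to 80 mm, open between them. Empty, it can be gripped across its depth at the upper tier.
- tray: White enamel rinse tray, low and open, fixed to the bench: 280 mm (its x) by 110 mm (its y) by 20 mm tall, walls and floor 4 mm. Origin: centre of its underside.
- caddy: Pale wooden open caddy, loose, about 0.9 kg: 240 mm (its x) by 94 (y) by 95 tall, floor 6, walls 5 mm. Origin: centre of underside. Its -y side: six brush slots 34 by 34 mm, centres x = -97.5, -58.5, -19.5, 19.5, 58.5, 97.5, y = -25. Its +y side: two tool bays 45 mm wide, centres y = 19.5: the wide one x = -115 to 28 (centre -43.5), the narrow one x = 33 to 115 (centre 74).
- rack: Fixed tool rack: wooden foot (x 0 to 90 mm, 18 high), two posts (x = 50, y = -110 and 110 mm) and a crossbar (top 218 mm high) with two steel hooks that point to the rack's -x (towards the robot). Origin: on the bench, under the middle between the two hanging places.
- hook1 (a point): Hanging place on the hook at the rack's y = -60 mm: top of the hook's 6 mm round stem, 213 mm above the bench. The stem runs along the rack's x; its tip, 20 mm towards -x, is turned up so that it stands 8 mm above this point.
- hook2 (a point): The same on the other hook, at the rack's y = 60 mm.
- scraper: Paint scraper hanging blade down from one of the hooks: wooden handle 28 mm wide (its y), 16 thick (x), z = 9 (top) to -90 mm; blade 65 wide, 3 thick, edge at z = -150. A hanging slot goes through the handle along its x, 14 mm wide (y), from z = 0 down to -30 mm. Origin: middle of the slot's upper edge, which rests on the hook; z up. About 120 g.
- scraper_edge (a point): Middle of the scraper blade's lower edge.
- roller: Mini paint roller hanging sleeve down from the other hook: red handle with the same shape, slot and origin as the scraper's (28 by 16 mm, z = 9 to -90 mm); wire frame goes round at +y (out to y = 61 mm); yellow sleeve 100 mm long along its y, 28 thick, axis at z = -140, lowest point z = -154 mm. About 150 g.
- roller_sleeve (a point): Middle of the roller's sleeve, on its axis.
- yellow_tin: Bystander: closed yellow paint tin, 84 mm across, 100 mm tall. Origin: centre of its underside.
- red_tin: Bystander: closed white paint tin with red lid, 84 mm across, 100 mm tall. Origin: centre of its underside.
- birdhouse: Bystander: small pink birdhouse, 100 by 140 mm, 175 mm tall. Origin: centre of its underside.
- brush1: Round paint brush with red handle (may be absent), standing bristles up in a hole of the stand. 160 mm long, about 40 g; handle 12 mm thick, steel ferrule 16 mm thick from z = 100 to 128 mm, bristles 18 mm thick above. Origin: foot of the handle; z points along the brush to the bristles.
- brush2: Round paint brush with blue handle (may be absent), standing bristles up in a hole of the stand. 160 mm long, about 40 g; handle 12 mm thick, steel ferrule 16 mm thick from z = 100 to 128 mm, bristles 18 mm thick above. Origin: foot of the handle; z points along the brush to the bristles.
- brush3: Round paint brush with yellow handle (may be absent), standing bristles up in a hole of the stand. 160 mm long, about 40 g; handle 12 mm thick, steel ferrule 16 mm thick from z = 100 to 128 mm, bristles 18 mm thick above. Origin: foot of the handle; z points along the brush to the bristles.
- brush4: Round paint brush with green handle (may be absent), standing bristles up in a hole of the stand. 160 mm long, about 40 g; handle 12 mm thick, steel ferrule 16 mm thick from z = 100 to 128 mm, bristles 18 mm thick above. Origin: foot of the handle; z points along the brush to the bristles.
- brush5: Round paint brush with bare wood handle (may be absent), standing bristles up in a hole of the stand. 160 mm long, about 40 g; handle 12 mm thick, steel ferrule 16 mm thick from z = 100 to 128 mm, bristles 18 mm thick above. Origin: foot of the handle; z points along the brush to the bristles.

How it is judged:
By the outcome, as a careful person would: the job done as asked, in the order asked, and still so for the second after the job is handed in, with the robot touching nothing.
Of brush1, brush2, brush3, brush4, brush5 only 3 to 5 are there at a start; the rules pass over those that are not, and their reading is None.
At some moment in a run one of caddy may be knocked a few centimetres aside while the robot is not near it.
It also fails if it takes over 210 s, if anything falls off the work surface, if the arm or the gripper's body presses on something with over 40 N, if the wrist force passes 120 N, or if a joint passes its speed limit or range.

## Working session

There is one attempt and no reset: what is moved stays moved. The work goes in short steps, each a Python script; the robot and the scene stay as the last script left them, time stands still between calls to the robot, and variables do not carry over. Pictures are saved under pics/ and viewed, at most 14 in all, crops included, and the job is handed in when it is done.

```bash
mkdir -p pics
cat > h.py <<'E'
import numpy as np, cv2
from station import r
def snap(n,f=None):
    s=r.snapshot(n)
    if f: cv2.imwrite('pics/'+f+'.png',cv2.cvtColor(s['frame'],cv2.COLOR_RGB2BGR))
    return s
def K(s): return np.array([[s['fx'],0,s['cx']],[0,s['fy'],s['cy']],[0,0,1.]])
def ray(s,px,z):
    "world points at height z for pixels"
    p=cv2.undistortPoints(np.array(px,float).reshape(-1,1,2),K(s),np.array(s['dist_coeffs'])).reshape(-1,2)
    R=np.array(s['R']);t=np.array(s['t']);c=-R.T@t
    d=np.c_[p,np.ones(len(p))]@R
    return c+d*((np.broadcast_to(z,len(p))-c[2])/d[:,2])[:,None]
def proj(s,X):
    return cv2.projectPoints(np.array(X,float).reshape(-1,1,3),cv2.Rodrigues(np.array(s['R']))[0],np.array(s['t']),K(s),np.array(s['dist_coeffs']))[0].reshape(-1,2)
E
python3 - <<'E'
from h import *
import pickle
o={}
for n in('scene','top'):
    s=snap(n); o[n]=s
    cv2.imwrite(f'pics/{n}0.png',cv2.resize(cv2.cvtColor(s['frame'],cv2.COLOR_RGB2BGR),(800,600),interpolation=cv2.INTER_CUBIC))
    R=np.array(s['R']);print(n,-R.T@np.array(s['t']),R[2],s['fx'],s['dist_coeffs'])
pickle.dump(o,open('s0.pkl','wb'))
print(r.sense())
E
```

```text
scene [ 1.64248552 -0.19323188  1.16780508] [-0.72604691  0.11053252 -0.6787035 ] 492.53765904521305 [-0.00136129  0.          0.          0.          0.        ]
top [ 0.20618663 -0.03241347  1.80640112] [ 2.02261829e-01 -3.14445234e-04 -9.79331432e-01] 458.4913001734866 [-0.00051197  0.          0.          0.          0.        ]
{'clock': 0.1, 'joints': array([-7.34932641e+01,  5.25803519e+00,  7.05747713e+01,  6.31346355e-04,
        1.04266228e+02, -3.24877747e+00]), 'joint_vel': array([-0.00506094, -0.08616996, -0.07245769,  0.0184902 ,  0.02310929,
        0.02802003]), 'joint_torque': array([ 3.02159380e-03, -4.47855270e+01, -4.07571244e+01,  7.00396718e-02,
        2.83912505e-02, -8.54828477e-05]), 'tcp_pos': array([ 0.2028177 , -0.56473496,  0.40362967]), 'orientation': array([-1.79901159e+02, -6.22359726e-03,  1.97556630e+01]), 'contact_force': array([-0.55919008, -0.05754158, -0.57032542]), 'torque': array([-0.01429176, -0.03733899, -0.03532525]), 'gripper_force': 0.0, 'opening': 0.0877562078059731}
```

View pics/scene0.png

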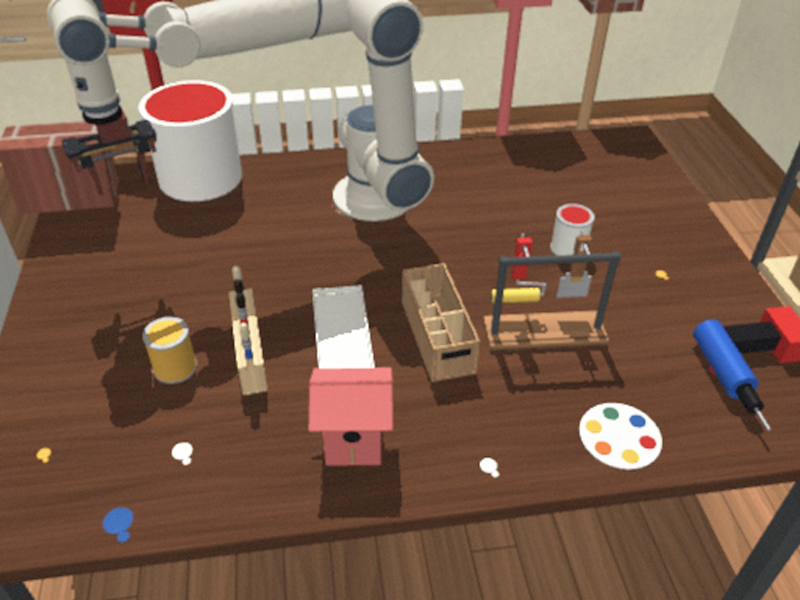

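View pics/top0.png

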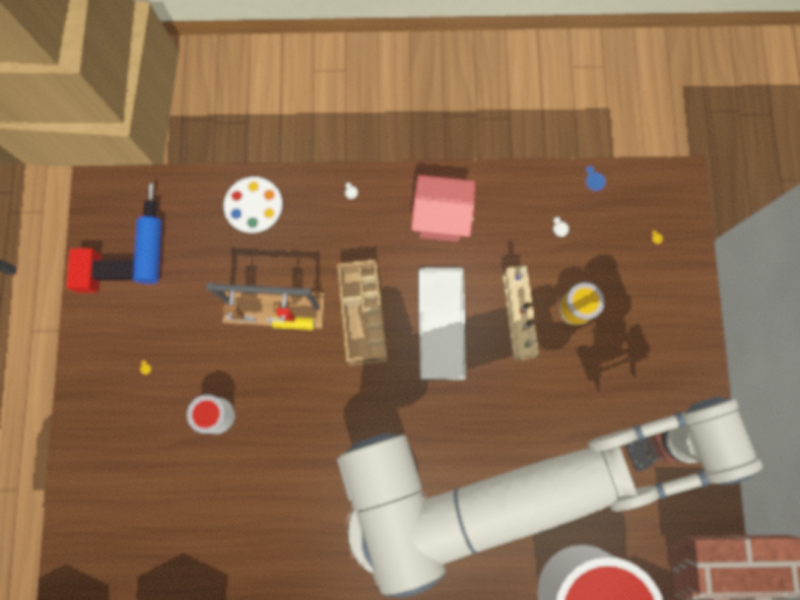

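The roller (red, 800-px top image ≈(292,318)) hangs on the right hook, which is world −y. The scraper hangs on the left one. The stand is at ≈(520,312), the tray at ≈(442,324) and the caddy at ≈(362,312), with the yellow tin beside the stand. I'll compute coarse positions, then go close with the wrist camera.

Run:
```python
from h import *
import pickle
o=pickle.load(open('s0.pkl','rb'));s=o['top']
def f(n,px,z):
    w=ray(s,np.array(px)/1.5625-.18,z)[:,:2]; print(n,w.round(3).tolist(),'mean',w.mean(0).round(3), 'sides',np.linalg.norm(w-np.roll(w,-1,0),axis=1).round(3))
f('stand',[(503,267),(527,264),(538,357),(513,360)],.08)
f('caddy',[(337,263),(376,260),(386,358),(347,364)],.095)
f('tray',[(418,268),(463,268),(466,380),(419,379)],.02)
f('rackfoot',[(222,292),(324,292),(323,329),(222,325)],.018)
f('ytin',[(586,303)],.1);f('rtin',[(206,414)],.1);f('birdroof',[(445,207)],.175)
# go over the stand and look
st=ray(s,np.array([(520,312)])/1.5625,.08)[0]
r.reach([.40,st[1],.5],[180,0,0])
w=snap('wrist'); print(np.array(w['R'])[2],-np.array(w['R']).T@np.array(w['t']),w['fx'],r.sense()['tcp_pos'],w['dist_coeffs'])
cv2.imwrite('pics/w0.png',cv2.resize(cv2.cvtColor(w['frame'],cv2.COLOR_RGB2BGR),(800,600)))
pickle.dump(w,open('w0.pkl','wb'))
```

```text
stand [[0.628, -0.283], [0.635, -0.343], [0.403, -0.358], [0.397, -0.297]] mean [ 0.516 -0.32 ] sides [0.06  0.232 0.061 0.232]
caddy [[0.642, 0.127], [0.648, 0.031], [0.405, 0.009], [0.392, 0.102]] mean [0.522 0.067] sides [0.096 0.244 0.094 0.251]
tray [[0.644, -0.074], [0.642, -0.189], [0.356, -0.187], [0.36, -0.071]] mean [ 0.501 -0.13 ] sides [0.115 0.286 0.117 0.284]
rackfoot [[0.59, 0.428], [0.586, 0.167], [0.49, 0.169], [0.504, 0.425]] mean [0.542 0.297] sides [0.26  0.095 0.256 0.085]
ytin [[0.531, -0.477]] mean [ 0.531 -0.477] sides [0.]
rtin [[0.279, 0.434]] mean [0.279 0.434] sides [0.]
birdroof [[0.755, -0.138]] mean [ 0.755 -0.138] sides [0.]
[-2.89697489e-01  1.04009952e-04 -9.57118255e-01] [ 0.47841183 -0.32223067  0.47836618] 270.8681110494378 [ 0.39971239 -0.32133902  0.49921984] [-0.06192493  0.          0.          0.          0.        ]
```

View pics/w0.png

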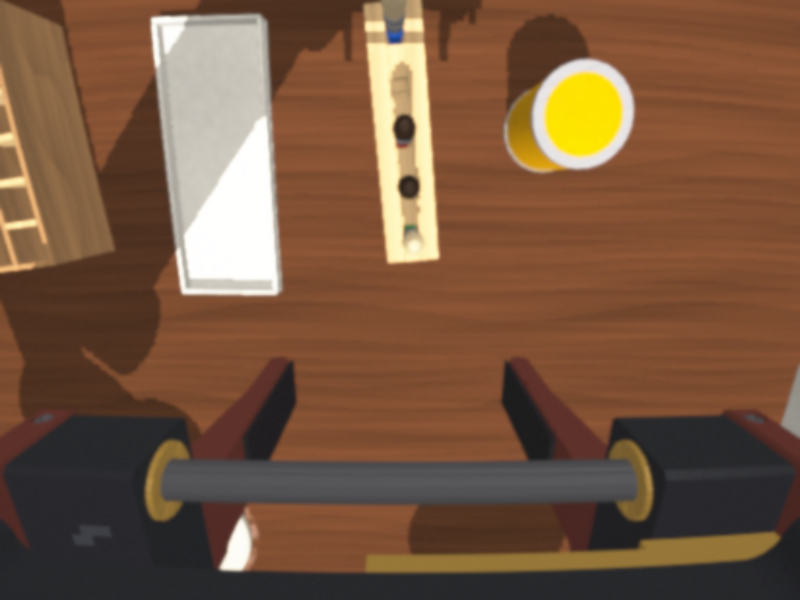

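The wrist view shows the stand with four brushes: three at the near end, bristle tops at (413,241), (409,187) and (404,128), and a blue one near the far end at (395,25). The tray and yellow tin are also in view. Next I'll take close views centred on the stand, the caddy and the rack.

Run:
```python
from h import *
import pickle
for n,p in (('stand',[.60,-.32,.44]),('caddy',[.60,.065,.44]),('rack',[.50,.297,.52])):
    r.reach(p,[180,0,0]); w=snap('wrist'); pickle.dump(w,open(f'w_{n}.pkl','wb'))
    im=cv2.cvtColor(w['frame'],cv2.COLOR_RGB2BGR)
    if n!='rack': im=cv2.resize(im[:240,100:420],(800,600),interpolation=cv2.INTER_CUBIC)
    else: im=cv2.resize(im,(800,600),interpolation=cv2.INTER_CUBIC)
    cv2.imwrite(f'pics/w_{n}.png',im)
t=snap('top');pickle.dump(t,open('t1.pkl','wb'))
```

```text
(no output)
```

View pics/w_stand.png

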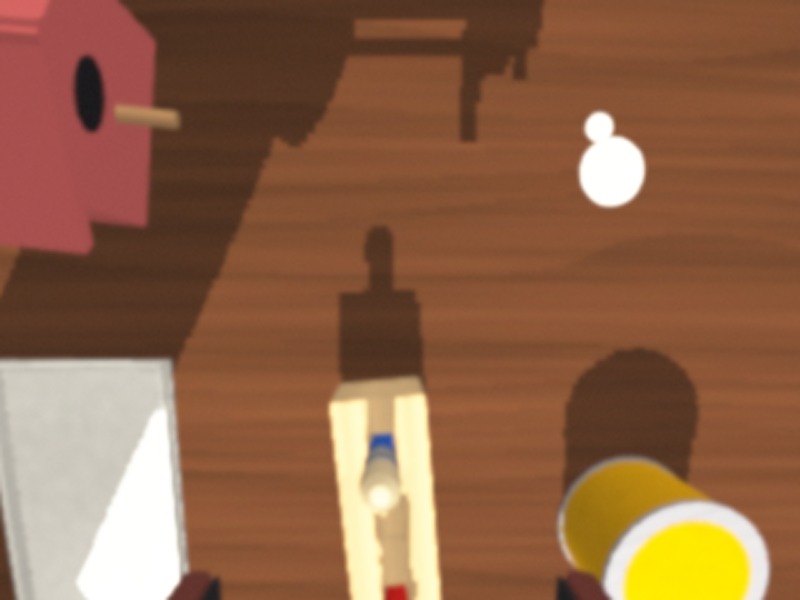

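View pics/w_caddy.png

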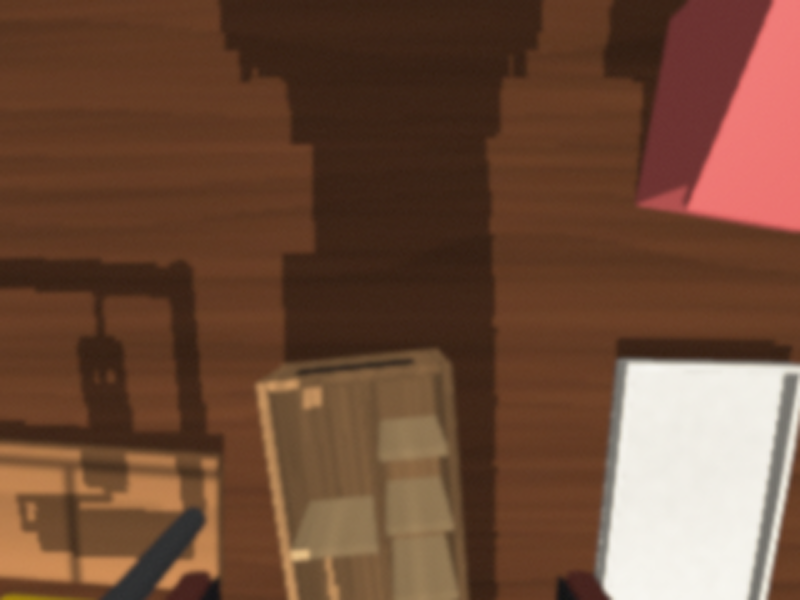

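View pics/w_rack.png

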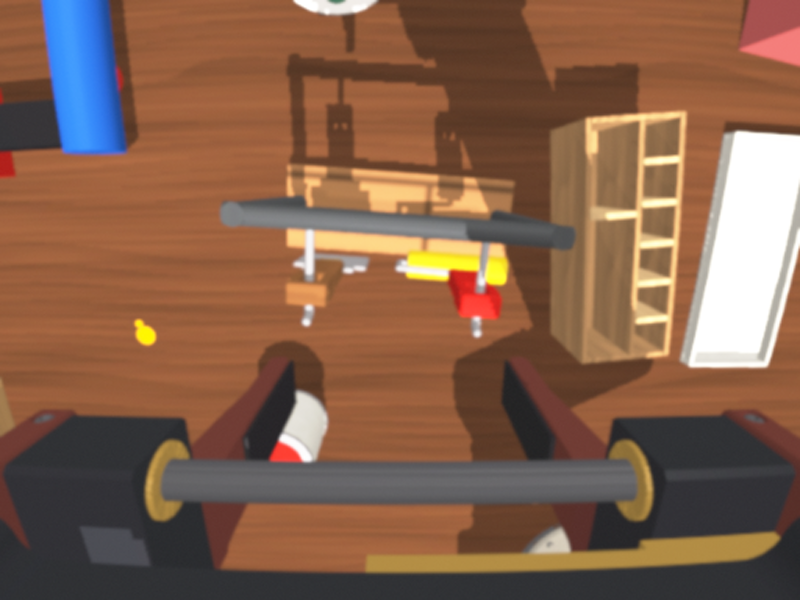

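Findings: the rack is near yaw −3°, with hook tips at (307,318) and (476,328) and scraper handle left, roller right. Caddy rim corners in the rack view are about (588,120), (686,112), (667,354) and (584,360), with brush slots to world −y and the narrow bay far. The stand's far corners are at (330,402) and (427,393) in its crop, with the blue brush's bristle tip at (381,493). Next I fit poses to the known models.

```bash
cat >> h.py <<'E'
from scipy.optimize import least_squares
def fit(obs,x0):
    "obs: list of (snap, model pts (n,3), pixels (n,2)); fits x,y,yaw(deg)"
    def T(p,M):
        c,s=np.cos(np.radians(p[2])),np.sin(np.radians(p[2])); M=np.array(M,float)
        return np.c_[M[:,0]*c-M[:,1]*s+p[0],M[:,0]*s+M[:,1]*c+p[1],M[:,2]]
    f=lambda p: np.concatenate([(proj(s,T(p,M))-np.array(q)).ravel() for s,M,q in obs])
    q=least_squares(f,x0,x_scale=[.01,.01,1],loss='soft_l1'); return q.x,f(q.x).reshape(-1,2).round(1)
def box(L,W,z): return [[L/2,W/2,z],[L/2,-W/2,z],[-L/2,-W/2,z],[-L/2,W/2,z]]
def pose_pt(p,x,y):
    c,s=np.cos(np.radians(p[2])),np.sin(np.radians(p[2])); return np.array([p[0]+c*x-s*y,p[1]+s*x+c*y])
E
python3 - <<'E'
from h import *
import pickle
L=lambda n:pickle.load(open(n,'rb'))
w0,ws,wc,wr=L('w0.pkl'),L('w_stand.pkl'),L('w_caddy.pkl'),L('w_rack.pkl')
a=lambda q:np.array(q)*.64-.18          # full 800x600
c=lambda q:np.array(q)*.4-.3+[100,0]    # crop
S=box(.22,.048,.08)
st=fit([(w0,S[2:],a([(438,258),(388,263)])),(ws,S[:2],c([(330,402),(427,393)]))],[.516,-.32,3.5]);print('stand',st)
C=box(.24,.094,.095)
cd=fit([(wr,C,a([(588,120),(686,112),(667,354),(584,360)])),(wc,C[:2],c([(258,384),(449,364)]))],[.522,.067,5.5]);print('caddy',cd)
Tm=box(.28,.11,.02)
tr=fit([(w0,Tm,a([(151,18),(265,14),(280,293),(182,294)])),(wr,Tm[2:],a([(768,366),(683,361)]))],[.5,-.13,0]);print('tray',tr)
rk=fit([(wr,[[-.02,.06,.221],[-.02,-.06,.221]],a([(307,309),(476,320)])),(wr,[[.09,.11,.018],[.09,-.11,.018]],a([(289,165),(513,182)]))],[.5,.3,0]);print('rack',rk)
b=[ray(w0,a([q]),.166)[0] for q in [(413,241),(409,187),(404,128)]]+[ray(ws,c([(381,497)]),.166)[0]]
p=st[0]
for q in b:
    d=q[:2]-p[:2]; t=np.radians(p[2]); print(q.round(3),'in stand',(d[0]*np.cos(t)+d[1]*np.sin(t)).round(4),(-d[0]*np.sin(t)+d[1]*np.cos(t)).round(4))
E
```

```text
stand (array([ 0.51932336, -0.32661614,  4.85010069]), array([[ 0.2, -0. ],
       [-0.1, -0.5],
       [ 0.3,  0. ],
       [-0.4,  0.3]]))
caddy (array([0.52409329, 0.06701226, 5.71468195]), array([[-0.8, -1.2],
       [ 0.7, -0.8],
       [ 1.5,  0.8],
       [-0.9,  2.8],
       [-1. ,  0.3],
       [ 1.2,  0.1]]))
tray (array([ 0.50171946, -0.13391669, -0.97597276]), array([[ 1. , -0.6],
       [-1.6, -0.1],
       [-1.4,  1. ],
       [ 0.1, -0.5],
       [ 0.1, -0. ],
       [ 4.8,  3.2]]))
rack (array([ 0.51287431,  0.29792197, -4.06914637]), array([[-1.6,  0.9],
       [ 1.6,  1.1],
       [ 6.5, -5.7],
       [-7.1, -7.2]]))
[ 0.439 -0.333  0.166] in stand -0.0808 0.0006
[ 0.477 -0.33   0.166] in stand -0.0423 0.0005
[ 0.517 -0.326  0.166] in stand -0.0027 0.0008
[ 0.603 -0.319  0.166] in stand 0.0836 0.0003
```

The fit is sub-pixel: the brushes sit in stand holes −84, −42, 0 and +84, upright to within 1 mm. I'll draw the first brush and check it.

```bash
cat >> h.py <<'E'
import pickle
STAND=[.51932,-.32662,4.850]; CADDY=[.5241,.0670,5.71]; TRAY=[.5017,-.1339,-.98]
T0=pickle.load(open('s0.pkl','rb'))['top']
def caddy_shift(s):
    "pixel shift of the caddy in the top view against the first picture"
    g=lambda q:cv2.cvtColor(q['frame'],cv2.COLOR_RGB2GRAY)
    tpl=g(T0)[160:240,208:256]; im=g(s)[130:270,178:286]
    m=cv2.matchTemplate(im,tpl,cv2.TM_CCOEFF_NORMED);_,v,_,l=cv2.minMaxLoc(m);return l[0]-30,l[1]-30,round(v,2)
def draw(hole):
    x,y=pose_pt(STAND,hole,0); o=[180,0,STAND[2]]
    r.let_go(); r.reach([x,y,.40],o); r.servo_line([x,y,.284],speed=.12)
    r.grab(15); s=r.sense(); print('opening',s['opening'],'f',s['contact_force'].round(1))
    r.servo_line([x,y,.32],speed=.05); r.servo_line([x,y,.425],speed=.12)
    s=r.sense();print('up',s['opening'].round(4),s['contact_force'].round(2),s['clock'])
def put(slot):
    x,y=pose_pt(CADDY,slot,-.025); o=[180,0,CADDY[2]]
    r.reach([x,y,.425],o); r.servo_line([x,y,.33],speed=.15); r.servo_line([x,y,.286],speed=.06)
    print('down',r.sense()['contact_force'].round(1)); r.let_go(); r.servo_line([x,y,.42],speed=.15); print(r.sense()['clock'])
E
python3 - <<'E'
from h import *
print(r.sense()['clock'])
r.reach([.45,0,.48],[180,0,0])
draw(-.084)
s=snap('top');print(caddy_shift(s));pickle.dump(s,open('t2.pkl','wb'))
w=snap('scene')
im=np.vstack([cv2.resize(cv2.cvtColor(w['frame'],cv2.COLOR_RGB2BGR)[130:290,100:360],(800,492))])
cv2.imwrite('pics/a.png',im)
E
```

```text
4.9083
opening 0.015578366465129369 f [-0.3 -0.3 -0.8]Traceback (most recent call last):
  File "<stdin>", line 4, in <module>
  File "h.py", line 40, in draw
    s=r.sense();print('up',s['opening'].round(4),s['contact_force'].round(2),s['clock'])
                           ^^^^^^^^^^^^^^^^^^
AttributeError: 'float' object has no attribute 'round'
```

```bash
sed -i "s/s\['opening'\].round(4)/round(s['opening'],4)/" h.py
python3 - <<'E'
from h import *
s=snap('top');print(caddy_shift(s));pickle.dump(s,open('t2.pkl','wb'));print(r.sense()['clock'],r.sense()['opening'])
w=snap('scene')
cv2.imwrite('pics/a.png',cv2.resize(cv2.cvtColor(w['frame'],cv2.COLOR_RGB2BGR)[110:280,90:370],(800,486)))
E
```

```text
(1, 0, 0.86)
11.7417 0.015524976588641944
```

View pics/a.png

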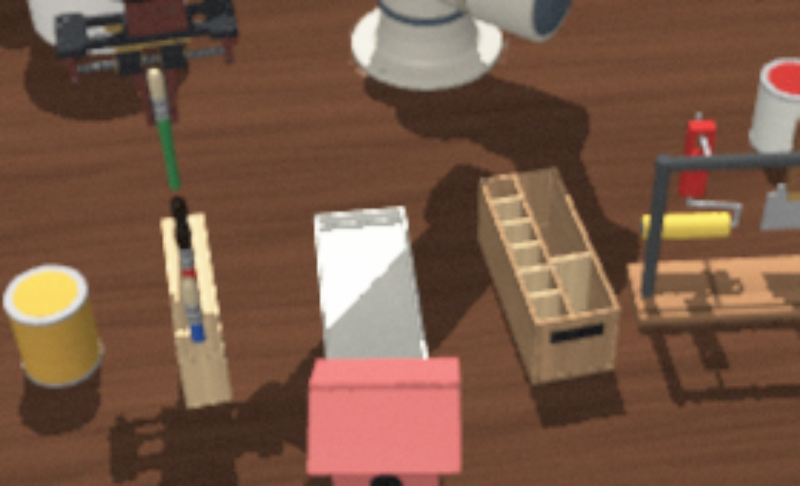

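The green brush hangs straight at (165,130), the stand is undisturbed, and the caddy is unmoved. I'll place it and carry on with a shift check at each brush.

Run:
```python
from h import *
put(-.0975)
draw(-.042)
s=snap('top');sh=caddy_shift(s);print(sh)
if max(abs(sh[0]),abs(sh[1]))<=1: 
    put(-.0195)
    draw(0)
    s=snap('top');sh=caddy_shift(s);print(sh)
im=lambda n,c:cv2.resize(cv2.cvtColor(n['frame'],cv2.COLOR_RGB2BGR)[c[0]:c[1],c[2]:c[3]],(800,400))
w=snap('scene')
cv2.imwrite('pics/b.png',cv2.resize(cv2.cvtColor(w['frame'],cv2.COLOR_RGB2BGR)[110:280,90:370],(800,486)))
```

```text
down [-0.4 -1.1  0.8]
17.05
opening 0.015738617261257453 f [ 0.6 -1.2 -1. ]
up 0.0162 [ 0.13 -0.48 -0.63] 22.75
(1, 0, 0.84)
down [-0.3  0.5 -0.9]
28.0833
opening 0.015404985154066993 f [-0.2 -0.6 -0.6]
up 0.0156 [-0.09  0.39 -0.58] 33.7833
(1, 0, 0.84)
```

View pics/b.png

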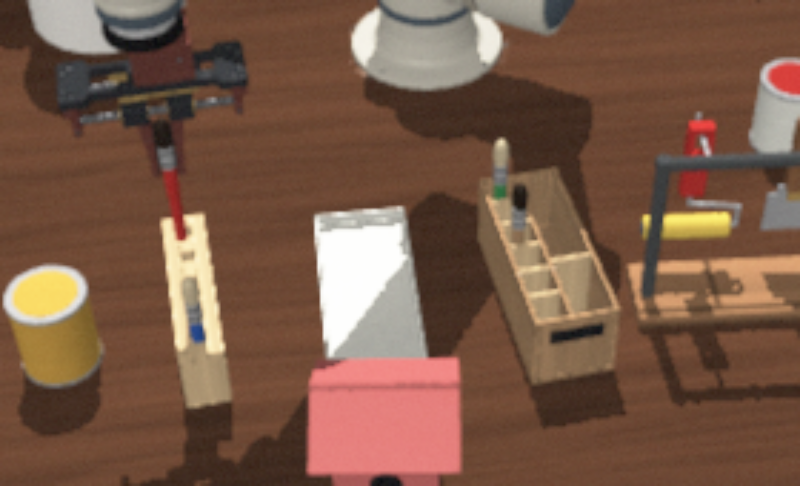

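Green and the next brush stand in the caddy (bristles at (500,150) and (519,190)). Red is in the gripper and the stand is unmoved. I'll place red, then do blue.

Run:
```python
from h import *
put(.0585)
draw(.084)
s=snap('top');sh=caddy_shift(s);print(sh)
if max(abs(sh[0]),abs(sh[1]))<=1: put(.0975)
x,y=pose_pt(STAND,0,0)
r.reach([x-.08,y,.47],[180,0,STAND[2]])
w=snap('wrist');pickle.dump(w,open('w_s2.pkl','wb'))
sc=snap('scene');s=snap('top');print(caddy_shift(s))
a=cv2.resize(cv2.cvtColor(sc['frame'],cv2.COLOR_RGB2BGR)[110:280,90:370],(494,300),interpolation=cv2.INTER_CUBIC)
b=cv2.resize(cv2.cvtColor(w['frame'],cv2.COLOR_RGB2BGR)[:192,100:416],(494,300),interpolation=cv2.INTER_CUBIC)
cv2.imwrite('pics/c.png',np.vstack([a,b]))
```

```text
down [-0.2  0.6  0.5]
39.1917
opening 0.01571035558589264 f [-0.5 -0.4  0.3]
up 0.016 [-0.6  -0.08 -0.96] 44.8917
(0, 0, 0.82)
down [ 0.  -0.5  0.4]
50.225
(1, 0, 0.83)
```

View pics/c.png

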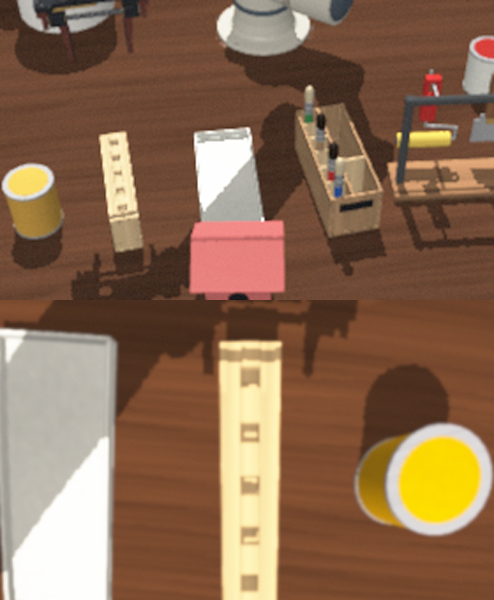

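All four brushes stand in the caddy. The stand is empty, unmoved and aligned with the gripper (column ≈250 of the lower crop). Now I'll move it into the tray, then look at the rack.

Run:
```python
from h import *
x,y=pose_pt(STAND,0,0);o=[180,0,STAND[2]]
r.reach([x,y,.36],o); r.servo_line([x,y,.236],speed=.12); r.grab(25); s=r.sense();print(s['opening'],s['contact_force'].round(1))
r.servo_line([x,y,.30],speed=.08)
x,y=TRAY[:2];o=[180,0,TRAY[2]]
r.servo_line([x,y,.30],o,speed=.15); r.servo_line([x,y,.242],speed=.05); print(r.sense()['contact_force'].round(1),r.sense()['opening'])
r.let_go(); r.servo_line([x,y,.40],speed=.15)
r.reach([.45,.297,.50],[180,0,-4]); r.wait(.3)
w=snap('wrist');pickle.dump(w,open('w_r2.pkl','wb'))
sc=snap('scene');pickle.dump(sc,open('sc2.pkl','wb'));s=snap('top');print(caddy_shift(s),r.sense()['clock'])
cv2.imwrite('pics/d.png',cv2.resize(cv2.cvtColor(w['frame'],cv2.COLOR_RGB2BGR)[:240],(800,375),interpolation=cv2.INTER_CUBIC))
cv2.imwrite('pics/e.png',cv2.resize(cv2.cvtColor(sc['frame'],cv2.COLOR_RGB2BGR)[120:280,190:410],(800,582),interpolation=cv2.INTER_CUBIC))
```

```text
0.04793385819290607 [ 0.5  0.2 -0.2]
[ 0.1 -0.3 -1.9] 0.04769073838554343
(1, 0, 0.75) 62.1917
```

View pics/d.png

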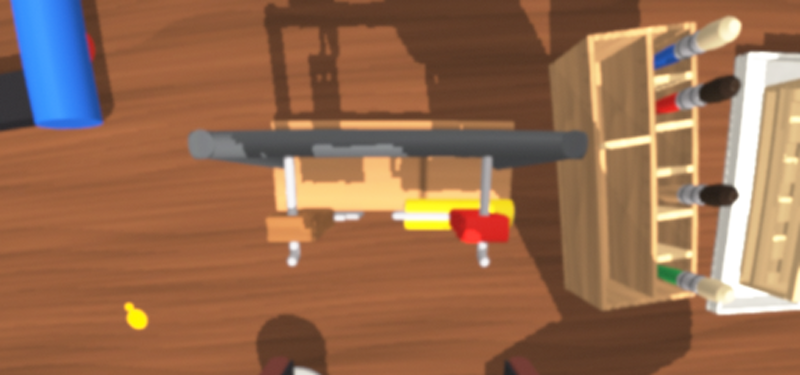

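View pics/e.png

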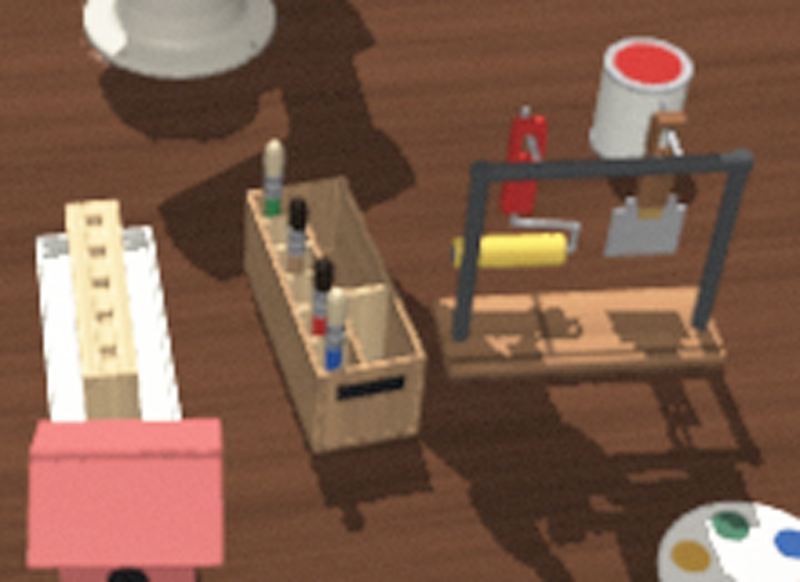

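The stand is upright in the tray and all brushes are in place. In the rack view the handle tops are at about (289,230) (scraper) and (486,228) (roller), with hook tips at about (292,259) and (483,258). Checking these against the known spacings.

Run:
```python
from h import *
w=pickle.load(open('w_r2.pkl','rb')); print(r.sense()['clock'])
a=lambda q:np.array(q)*.64-.18
h=ray(w,a([(289,230),(486,228)]),.222);t=ray(w,a([(292,258),(483,257)]),.221);b=ray(w,a([(200,143),(574,143)]),.215)
for n,q in(('handles',h),('tips',t),('bar',b)):
    d=q[0]-q[1];print(n,q.round(4).tolist(),'spacing',np.hypot(*d[:2]).round(4),'yaw',np.degrees(np.arctan2(-d[0],d[1])).round(2),'mid',q.mean(0).round(4))
o=pickle.load(open('w_rack.pkl','rb'))
q=ray(o,a([(307,318),(476,328)]),.221);print('tips old',q.round(4).tolist())
sc=pickle.load(open('sc2.pkl','rb'))
c=lambda q:np.array(q)*[.275,.275]+[190,120]-.3
q=ray(sc,c([(527,114),(667,118)]),[.221,.222]);print('scene',q.round(4).tolist())
```

```text
62.1917
handles [[0.5079, 0.3573, 0.222], [0.5005, 0.2389, 0.222]] spacing 0.1186 yaw -3.56 mid [0.5042 0.2981 0.222 ]
tips [[0.4907, 0.3581, 0.221], [0.4829, 0.2409, 0.221]] spacing 0.1175 yaw -3.83 mid [0.4868 0.2995 0.221 ]
bar [[0.5626, 0.4054, 0.215], [0.5464, 0.1841, 0.215]] spacing 0.222 yaw -4.17 mid [0.5545 0.2948 0.215 ]
tips old [[0.4917, 0.3578, 0.221], [0.4841, 0.241, 0.221]]
scene [[0.4896, 0.2409, 0.221], [0.5126, 0.3571, 0.222]]
```

Everything agrees on the rack origin ≈(0.5055, 0.298), yaw ≈−3.9°. I'll refit the caddy from this view and take the roller off its hook.

```bash
cat >> h.py <<'E'
RACK=[.5055,.2982,-3.9]
def unhook(hy):
    o=[180,0,RACK[2]];x,y=pose_pt(RACK,0,hy)
    r.let_go(); r.reach([x,y,.46],o); r.servo_line([x,y,.356],speed=.12); r.grab(30); s=r.sense();print(s['opening'],s['contact_force'].round(1))
    r.servo_line([x,y,.372],speed=.05); print(r.sense()['contact_force'].round(1))
    x,y=pose_pt(RACK,-.06,hy); r.servo_line([x,y,.373],speed=.08); r.servo_line([x,y,.456],speed=.15)
    s=r.sense();print(s['opening'],s['contact_force'].round(1),s['clock'])
def bay(cx,z):
    x,y=pose_pt(CADDY,cx,.0195);o=[180,0,CADDY[2]-90]
    r.reach([x,y+.09,.456],o); r.servo_line([x,y,.456],speed=.15)
    r.servo_line([x,y,.40],speed=.15); r.servo_line([x,y,z],speed=.06)
    print('down',r.sense()['contact_force'].round(1)); r.let_go(); r.servo_line([x,y,.42],speed=.12); print(r.sense()['clock'])
E
python3 - <<'E'
from h import *
w=pickle.load(open('w_r2.pkl','rb'))
a=lambda q:np.array(q)*.64-.18
print(fit([(w,box(.24,.094,.095),a([(588,38),(697,24),(695,297),(603,308)]))],CADDY))
unhook(-.06)
s=snap('top');print(caddy_shift(s))
w=snap('wrist');pickle.dump(w,open('w_r3.pkl','wb'))
sc=snap('scene')
A=cv2.resize(cv2.cvtColor(sc['frame'],cv2.COLOR_RGB2BGR)[60:260,210:470],(390,300),interpolation=cv2.INTER_CUBIC)
B=cv2.resize(cv2.cvtColor(w['frame'],cv2.COLOR_RGB2BGR),(400,300))
C=cv2.resize(cv2.cvtColor(s['frame'],cv2.COLOR_RGB2BGR)[130:270,128:308],(386,300),interpolation=cv2.INTER_CUBIC)
cv2.imwrite('pics/f.png',np.vstack([np.hstack([A,B]),np.hstack([C,np.zeros((300,404,3),np.uint8)])]))
E
```

```text
(array([0.52253589, 0.06721478, 5.51121938]), array([[ 0.2, -0.5],
       [-0.2, -0.5],
       [ 0.8,  0.3],
       [-0.6,  3.2]]))
0.0278154716357949 [ 0.9  0.8 -0.6]
[-0.7 -0.5 -2.1]
0.027764509733257014 [ 0.4  1.2 -1.1] 66.8833
(1, 0, 0.72)
```

View pics/f.png

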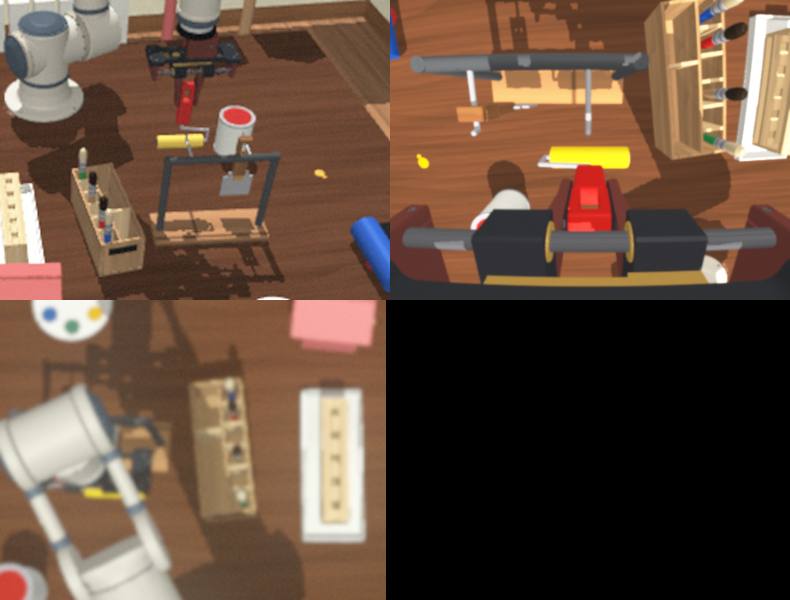

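The roller is off its hook and hanging straight. The caddy refit (0.5225, 0.067, 5.5°) matches, so it has not moved. I'll place it along a path clear of the rack post, at more height.

```bash
sed -i 's/r.reach(\[x,y+.09,.456\],o); r.servo_line(\[x,y,.456\],speed=.15)/r.reach([.40,.13,.50],o); r.servo_line([x,y,.50],speed=.15)/; s/^STAND.*CADDY=\[[^]]*\]/STAND=[.51932,-.32662,4.850]; CADDY=[.5233,.0671,5.61]/' h.py
python3 - <<'E'
from h import *
bay(-.049,.305)
r.reach([.44,.29,.50],[180,0,-4]); r.wait(.2)
s=snap('top');print(caddy_shift(s)); w=snap('wrist');pickle.dump(w,open('w_r4.pkl','wb'))
sc=snap('scene')
A=cv2.resize(cv2.cvtColor(sc['frame'],cv2.COLOR_RGB2BGR)[100:260,200:400],(800,640),interpolation=cv2.INTER_CUBIC)[:300]
B=cv2.resize(cv2.cvtColor(w['frame'],cv2.COLOR_RGB2BGR)[:192],(800,300),interpolation=cv2.INTER_CUBIC)
A=cv2.resize(cv2.cvtColor(sc['frame'],cv2.COLOR_RGB2BGR)[120:270,180:410],(460,300),interpolation=cv2.INTER_CUBIC)
cv2.imwrite('pics/g.png',np.vstack([np.pad(A,((0,0),(0,340),(0,0))),B]))
E
```

```text
Traceback (most recent call last):
  File "h.py", line 54, in bay
    r.reach([.40,.13,.50],o); r.servo_line([x,y,.50],speed=.15)
    ~~~~~~~^^^^^^^^^^^^^^^^^
station.IKError: the arm cannot take that pose within its joint ranges
```

Run:
```python
from h import *
print(r.sense()['joints'].round(0))
for p in ([.40,.13,.5],[.40,.13,.456],[.45,.13,.5],[.473,.081,.5],[.473,.081,.305],[.595,.094,.49],[.595,.094,.30]):
    print(p,[None if (j:=r.inverse_kinematics(p,[180,0,y])) is None else np.round(j) for y in(-84.4,95.6)])
```

```text
[ 25.  -9.  79.  -0. 110. 119.]
[0.4, 0.13, 0.5] [None, array([ 13., -20.,  83.,  -0., 116.,   8.])]
[0.4, 0.13, 0.456] [None, array([ 13., -21.,  89.,  -0., 112.,   8.])]
[0.45, 0.13, 0.5] [None, array([ 12., -12.,  78.,  -0., 115.,   6.])]
[0.473, 0.081, 0.5] [None, array([  6., -11.,  76.,  -0., 115.,   0.])]
[0.473, 0.081, 0.305] [None, array([  6., -13.,  98.,  -0.,  95.,   0.])]
[0.595, 0.094, 0.49] [None, array([  6.,   8.,  59.,  -0., 113.,   0.])]
[0.595, 0.094, 0.3] [None, array([ 6.,  6., 80., -0., 94.,  0.])]
```

The wrist joint can't take yaw −84°, but +96° works. The roller then faces the other way, so its handle goes at caddy x = −38 mm.

```bash
sed -i 's/CADDY\[2\]-90/CADDY[2]+90/' h.py
python3 - <<'E'
from h import *
bay(-.038,.305)
r.reach([.44,.29,.50],[180,0,-4]); r.wait(.2)
s=snap('top');print(caddy_shift(s)); w=snap('wrist');pickle.dump(w,open('w_r4.pkl','wb'))
sc=snap('scene')
B=cv2.resize(cv2.cvtColor(w['frame'],cv2.COLOR_RGB2BGR)[:192],(800,300),interpolation=cv2.INTER_CUBIC)
A=cv2.resize(cv2.cvtColor(sc['frame'],cv2.COLOR_RGB2BGR)[120:270,180:410],(460,300),interpolation=cv2.INTER_CUBIC)
cv2.imwrite('pics/g.png',np.vstack([np.pad(A,((0,0),(0,340),(0,0))),B]))
E
```

```text
down [ 0.9  1.  -1.2]
74.2
(1, 0, 0.74)
```

View pics/g.png

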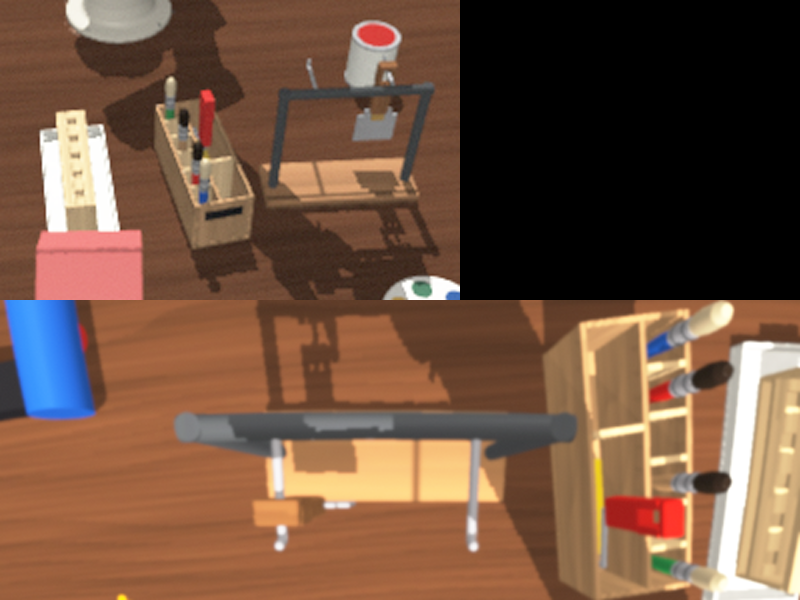

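The roller stands handle up in the wide bay, with the red handle at (207,118) and the sleeve down inside. Now the scraper.

Run:
```python
from h import *
unhook(.06)
sh=caddy_shift(snap('top'));print(sh)
if max(abs(sh[0]),abs(sh[1]))<=1: bay(.074,.301)
r.reach([.44,.29,.50],[180,0,-4]); r.wait(1)
s=snap('top');print(caddy_shift(s)); w=snap('wrist')
sc=snap('scene')
B=cv2.resize(cv2.cvtColor(w['frame'],cv2.COLOR_RGB2BGR)[:192],(800,300),interpolation=cv2.INTER_CUBIC)
A=cv2.resize(cv2.cvtColor(sc['frame'],cv2.COLOR_RGB2BGR)[120:270,180:410],(460,300),interpolation=cv2.INTER_CUBIC)
C=cv2.resize(cv2.cvtColor(sc['frame'],cv2.COLOR_RGB2BGR),(340,255))
cv2.imwrite('pics/i.png',np.vstack([np.hstack([A,np.pad(C,((0,45),(0,0),(0,0)))]),B]));print(r.sense()['clock'])
```

```text
0.02745942779284123 [0.4 0.6 0.6]
[ 0.5 -0.4 -0.9]
0.02771883018956744 [-0.4  0.3 -2.2] 81.1667
(1, 0, 0.77)
down [-0.1  0.2 -1.5]
89.3167
(1, 0, 0.72)
92.3333
```

View pics/i.png

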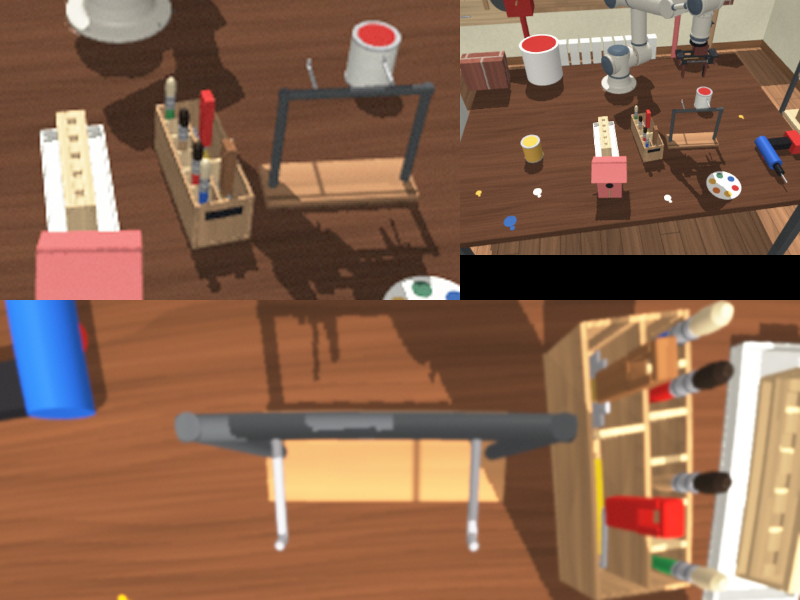

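The picture shows both tools in their bays (scraper handle at (230,165), roller at (207,118)), the hooks bare, the brushes upright, the stand in the tray and the bystanders untouched.

```bash
python3 -c "
from station import r
print(r.hand_in())"
```

```text
the job is handed in; nothing more can be done
None
```

I handed the job in at about 92 s: all four brushes that were present stand bristles up in the caddy, the empty stand is upright in the tray, and the roller and scraper stand handle up in their bays; no verdict came back.

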